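# Release the two catches of a computer's front gate and hold the gate wide

### The job

Open the slatted front gate of the small white computer chassis and hold it wide for service: first squeeze the main catch on the roof (tab and fixed post, the pair nearer the gate's free end) and keep it squeezed until the gate pops ajar, then squeeze the safety catch (the pair nearer the hinge) in the same way until the gate pops free. Then take the round upright pull on top of the gate, swing the gate out past the detent of its hinge until it stands about square to the chassis front, and finish still holding it there by the pull, because it springs back when let go. Do not disturb the mug, the screwdriver or the copper block standing around.

Things in the scene. Friction and masses are not known exactly. Their poses are not given: they have to be found in the camera images.
- chassis: Fixed white computer chassis 220 (x) x 310 (y) x 95 mm high on the desk; its pose varies. Origin: centre of its underside, z up; its gated front faces its own -x at x = -110 mm. On the flat roof (z = 95), 40 mm behind the front, stand two black squeeze catches, each a movable tab and a fixed post; else nothing rises over 15 mm there but low steel hook arms and the hinge detent.
- gate (a joint): Gate angle (rad): 0 shut, 1.57 square to the front, stop at 1.7. Dark slatted steel panel 190 wide, 87 high, 8 mm thick, before the chassis front; vertical hinge at its +y end; free end swings to chassis -x (clockwise from above). Main catch holds it near 0; that squeezed, it pops to about 0.15 onto the safety hook; that squeezed, to about 0.37 and is free.
- gate_hinge (a point): Point on the gate's vertical hinge axis at roof height; chassis frame (-116, 100, 95) mm. The hinge spring (0.4 N m/rad) is neutral at 0.4 rad: it pops the gate open and pulls it back from wide. A sprung detent at about 0.55 to 0.9 rad takes about 8 N at the pull; let go beyond it, the damped gate falls back to about 0.9. Holding it square takes about 5 N at the pull.
- pull: Round upright pull of bare aluminium fixed on the gate's top edge, diameter 16 mm, 60 mm tall. Origin: centre of its foot, at roof height (95 mm), 110 mm from the hinge axis. z up; it turns with the gate: its -y points from the hinge to the gate's free end, and its -x is the way the gate faces.
- pull_grip (a point): Point on the axis of the pull, 42 mm over its foot (18 mm below its top): a good height to grip it from above, clear of the two 14 mm high striker lugs on the gate's top edge 25 and 55 mm from the pull.
- main_catch (a joint): How far the main catch's tab is squeezed (m): 0 at rest, 0.012 at its stop; spring 2.4 N at rest to 6 N at the stop, returns when let go. The gate is let go at about 0.007.
- main_tab (a point): Centre of the main catch's movable tab, 30 mm over the roof. The tab is a black upright plate 24 mm along chassis x, 8 mm thick along chassis y, its top 40 mm over the roof. Squeezed, it moves along chassis -y towards its fixed post.
- main_post: Fixed black post of the main catch, 24 (x) x 8 (y) x 40 mm high. Origin: centre of its foot on the roof, axes as the chassis. At rest its centre is 37 mm from the tab's along chassis -y: the pair is 45 mm over its outer faces, 33 mm when fully squeezed. Chassis frame (-70, -114, 95) mm.
- safety_catch (a joint): The same for the safety catch: 0 at rest, 0.012 at its stop, same spring; lets the gate go at about 0.005.
- safety_tab (a point): Centre of the safety catch's movable tab, 30 mm over the roof; same size as the main tab. Squeezed, it moves along chassis +y towards its fixed post.
- safety_post: Fixed black post of the safety catch, same size as the main post, origin at the centre of its foot on the roof, axes as the chassis; 37 mm from its tab along chassis +y. Chassis frame (-70, 64, 95) mm.
- mug: Bystander: white mug, 90 mm high, 76 mm across, loose on the desk at the chassis' +y side. Origin: centre of its underside.
- screwdriver: Bystander: screwdriver 170 mm long, lying loose on the desk at the chassis' -y side. Its length lies along its own x.
- block: Bystander: copper and black water block 60 x 60 x 48 mm, loose on the desk at the chassis' +y side, behind the mug. Origin: centre of its underside.

How it is judged:
By the outcome, as a careful person would: the job done as asked, in the order asked, and still so for the second after the job is handed in, while the arm keeps its last pose, push and grip.
It also fails if it takes over 48 s, if anything falls off the work surface, if the arm or the gripper's body presses on something with over 40 N, if the wrist force passes 120 N, or if a joint passes its speed limit or range.

### The arm

A 6-joint arm with a two-finger parallel gripper is mounted at the origin on the work surface. World frame = base frame: x ahead of the robot, y to its left, z up, the work surface at z = 0. Lengths are in m, angles in rad, forces in N, time in s.
With the tool pointing down it reaches from about 0.25 to 0.725 m from the base axis. Payload 9.7 kg.
Tool frame: the origin (TCP) lies at the very end of the fingers, on their centre line; the grasp point (between the pads) lies 19 mm behind it (grip_point_offset is the distance from the TCP to the grasp point, in m); y points along the fingers, x is the direction in which the jaws open and shut, and the axes are right-handed (so a half turn about y gives the same grasp; the last joint's range is limited). The gripper opens to 85 mm and grips with 20 to 120 N. Pads are 22 mm wide; open, the fingers measure 114 mm over their backs; the gripper's body (76 mm by 85 mm) begins 54 mm behind the grasp point. The pads swing forward as they close: fully open they stand 13 mm farther back than shut.
Start: joints at [1.298, 0.087, 0.176, 1.66, 0, 1.571], TCP at [0.148, 0.53, 0.231] pointing down, gripper open.
Joint ranges: [-3.13, 3.13], [-0.85, 1.81], [-1.15, 1.24], [-2.2, 2.28], [-1.44, 1.52], [-3.14, 3.14]. Speed limits (rad/s): [2.22, 2.22, 2.57, 3.14, 3.14, 3.14].

### API

Orientations are given as [roll, pitch, yaw] about the fixed x, y, z axes, in that order (R = Rz(yaw) Ry(pitch) Rx(roll)).
In Python, from workcell import state, snapshot, finish_job, search_frame, grip_point_offset gives the robot as it stands. The module is installed in compiled form; this text tells all that it offers.
- The arm moves only by the shell command python3 -m creep 'ROWS' [FORCE]. ROWS is JSON, a list of rows, each a list of 5 numbers: the shift along the tool's x, y, z in m, then the turn about the tool's y in rad, then the finger opening in m, from 0 to 0.0854. In form: [[tx, ty, tz, turn, claw], ...]. A call has 1 to 10 rows; each row shifts and turns the commanded pose from where the row before left it, along the tool's axes as they then stand; what a row does not reach is not made up. A row lasts 1/8 s, in which the tool goes at most 62.5 mm and 10.7 degrees, less where a joint would pass 70% of its speed; a pose out of reach is approached as far as the arm can. A call with a gripper value outside its range is refused whole. The fingers move at their own pace and stop on an object; FORCE is the grip in N (left out, the last holds). Time passes only in rows, so rows that do not move let the fingers close. It gives the time, the measured TCP pose, the force and the opening at its end, in the units of the state.
- state(): the state, without advancing time (a new reading comes with each control period).
- snapshot(name): name is "scene" or "top" or "wrist"; returns a dict with "pixels" (384x512x3 uint8, blue, green, red), "intrinsics" (3x3 intrinsics, pixels), "camera_from_world" (4x4, takes a point from world to camera coordinates). Camera axes: x right, y up, looking along -z (the intrinsics and any distortion apply to the point x, -y, -z); pixel columns grow to the right and rows downward; lengths in m; the calibration is good to about 2 mm. A picture is of the moment at which its call begins. There is no depth.
- finish_job(): hands the job in, once; it reports no verdict.
Trained networks look in the newest picture that a camera, given by its name, has taken for a name from the list of things; names that differ only in an ending like _2 or _b are one class to them, and where a whole thing is asked for, a point or a joint stands for the part that bears it (a point fixed in the world has none). Each returns a list of dicts, best first, with "score" (0 to 1); they miss things now and then, are a little off and sometimes report something else, mostly with a low value. They report only what shows in the picture. A call takes as long as a camera call.
- search_frame(camera, query): "xyz" ([x, y, z] in m, in world coordinates, good to about 4 mm: the middle of the surface that is visible of it).
The state is a dict: "time": time; "q": joint angles; "dq": joint speeds; "joint_torque": joint torques, N m; "tool_pos": TCP position; "tool_rot": TCP orientation; "force": force on the tool from outside, world axes, zero at the start; "torque": the same for the moment, N m; "finger_gap": finger opening in m.
Only numpy, scipy, OpenCV 4.12 (cv2) and the standard library are available. Lean on these libraries where they do the work, as an engineer would, in place of code of your own. Each camera call takes 0.05 s, during which the arm holds its last target.

## Working session

There is one attempt and no reset: what is moved stays moved. The work goes in short steps, Python scripts to look and compute and a shell command to move; the robot and the scene stay as the last step left them, time stands still between calls to the robot, and variables do not carry over. Pictures are saved under pics/ and viewed, and the job is handed in when it is done.

```bash
mkdir -p pics; python3 - <<'E'
from workcell import *
import cv2
s=state(); print(s, grip_point_offset)
for n in("scene","top"):
    p=snapshot(n); cv2.imwrite(f"pics/{n}0.png",p["pixels"])
    print(n,p["intrinsics"],p["camera_from_world"])
    for q in["chassis","gate","pull","pull_grip","main_tab","main_post","safety_tab","safety_post","gate_hinge","mug","block","screwdriver"]:
        print(q,[( [round(v,4) for v in d["xyz"]],round(d["score"],2)) for d in search_frame(n,q)[:3]])
E
```

```text
{'time': 0.0, 'q': array([ 1.29799162e+00,  8.74513378e-02,  1.75142424e-01,  1.65982203e+00,
       -3.97682779e-06,  1.57080297e+00]), 'dq': array([-4.82750072e-06, -5.38386717e-04, -2.52547371e-03,  5.02668592e-04,
       -1.57549095e-04, -5.58498762e-05]), 'joint_torque': array([ 2.57096413e-03, -5.20392823e+01,  4.64797354e+01,  1.64259440e-02,
        1.14539894e-04, -1.57554030e-05]), 'tool_pos': array([0.14812579, 0.52943241, 0.23059214]), 'tool_rot': array([-1.57080031e+00,  1.33461242e-03,  1.29798497e+00]), 'force': array([-0.13954443,  0.21669412, -0.56008755]), 'torque': array([ 0.00186579, -0.01379843,  0.00519941]), 'finger_gap': 0.08532116606210784} 0.0187
scene [[474.83942236   0.         259.00581006]
 [  0.         474.83942236 188.43807728]
 [  0.           0.           1.        ]] [[ 0.82659472  0.56277385  0.00517292 -0.54862924]
 [-0.33795925  0.48899838  0.8041543   0.108357  ]
 [ 0.45002746 -0.66645793  0.59439811 -1.55931172]
 [ 0.          0.          0.          1.        ]]
chassis [([0.7201, 0.0213, 0.0973], 0.66)]
gate [([0.5873, 0.0598, 0.0977], 0.57)
[... 835 characters left out ...]
01778565  0.0401639 ]
 [ 0.98984888 -0.01526326  0.1413019  -0.6813939 ]
 [-0.1409853   0.02014201  0.98980677 -0.85559546]
 [ 0.          0.          0.          1.        ]]
chassis [([0.6918, 0.0773, 0.0975], 0.85)]
gate [([0.5817, 0.0972, 0.0936], 0.71)]
pull []
pull_grip [([0.5429, 0.3349, 0.0423], 0.34)]
main_tab [([0.6184, -0.0021, 0.1086], 0.71)]
main_post [([0.6398, -0.0396, 0.1014], 0.66)]
safety_tab []
safety_post [([0.7515, 0.3422, 0.0327], 0.59), ([0.6319, 0.1351, 0.0983], 0.57)]
gate_hinge [([0.5865, 0.0913, 0.0909], 0.55)]
mug [([0.542, 0.3373, 0.0399], 0.8)]
block [([0.7514, 0.3416, 0.0348], 0.9)]
screwdriver [([0.627, -0.1758, 0.0234], 0.66), ([0.6055, 0.1004, 0.108], 0.19)]
```

View pics/scene0.png

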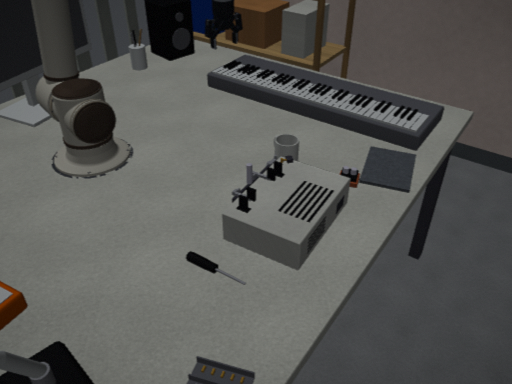

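View pics/top0.png

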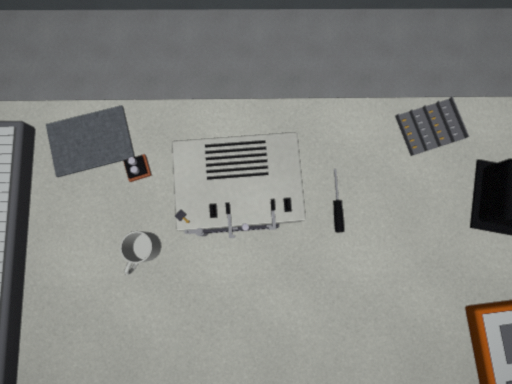

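```bash
python3 - <<'E'
import cv2
a=cv2.imread("pics/top0.png")[120:250,160:320]; cv2.imwrite("pics/t1.png",cv2.resize(a,None,fx=4.5,fy=4.5,interpolation=cv2.INTER_CUBIC))
a=cv2.imread("pics/scene0.png")[145:275,215:365]; cv2.imwrite("pics/s1.png",cv2.resize(a,None,fx=4.5,fy=4.5,interpolation=cv2.INTER_CUBIC))
E
```

```text
(no output)
```

View pics/t1.png

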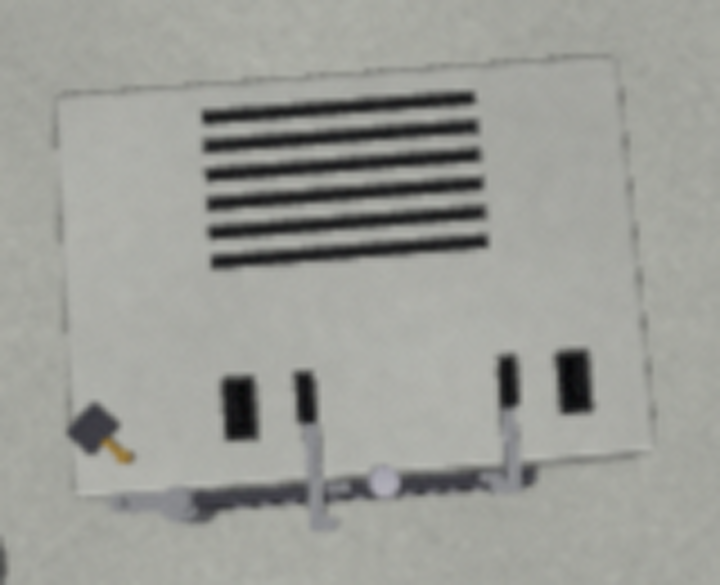

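View pics/s1.png

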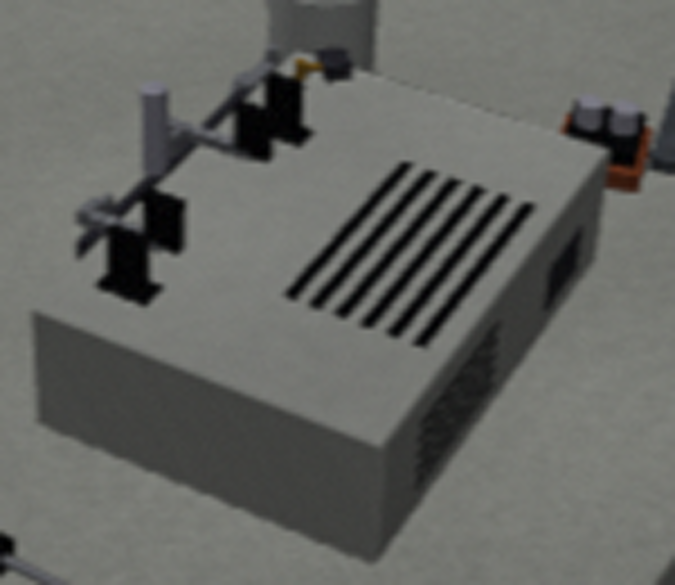

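```bash
cat > h.py <<'E'
import numpy as np, cv2
from workcell import *
from scipy.spatial.transform import Rotation as R
def proj(p,P):
    P=np.atleast_2d(P); T=p["camera_from_world"]; c=P@T[:3,:3].T+T[:3,3]
    q=np.c_[c[:,0],-c[:,1],-c[:,2]]@p["intrinsics"].T
    return q[:,:2]/q[:,2:]
def ch(x,P):
    P=np.atleast_2d(P); c,s=np.cos(x[2]),np.sin(x[2])
    return np.c_[x[0]+c*P[:,0]-s*P[:,1],x[1]+s*P[:,0]+c*P[:,1],P[:,2]]
E
python3 - <<'E'
from h import *
from scipy.optimize import least_squares
t=snapshot("top"); s=snapshot("scene")
A=np.array; X,Y,Z=.11,.155,.095
tp=A([[57,93],[615,55],[653,452],[77,494]])/4.5+[160,120]-.4
tP=A([[X,Y,Z],[X,-Y,Z],[-X,-Y,Z],[-X,Y,Z]])
sp=A([[33,312],[380,447],[610,150],[38,422],[373,563]])/4.5+[215,145]-.4
sP=A([[-X,-Y,Z],[X,-Y,Z],[X,Y,Z],[-X,-Y,0],[X,-Y,0]])
def f(x): return np.r_[(proj(t,ch(x,tP))-tp)/1,(proj(s,ch(x,sP))-sp)].ravel()
r=least_squares(f,[.7,.06,.05]);print(r.x,f(r.x).round(1).reshape(-1,2).tolist())
for w,g in(("t",lambda x:f(x)[:8]),("s",lambda x:f(x)[8:])):print(w,least_squares(g,r.x).x)
x=r.x
for n,P in dict(mpost=[-.07,-.114,.125],mtab=[-.07,-.077,.125],spost=[-.07,.064,.125],stab=[-.07,.027,.125],hinge=[-.116,.1,.095],pull=[-.116,-.01,.137]).items():
    print(n,ch(x,P)[0].round(4), proj(t,ch(x,P)).round(1), proj(s,ch(x,P)).round(1))
print(R.from_euler('xyz',state()["tool_rot"]).as_matrix().round(3))
np.save("x.npy",x)
E
```

```text
[0.70334886 0.07994652 0.05907971] [[-1.4, -0.2], [0.5, -0.5], [0.5, 0.1], [-1.9, 0.8], [-1.5, -1.8], [0.6, -0.2], [0.8, -0.8], [-1.1, 2.0], [-0.0, 3.0]]
t [0.70353741 0.07853452 0.05833751]
s [0.70245716 0.08229588 0.05951998]
mpost [ 0.6402 -0.038   0.125 ] [[287.9 203.5]] [[242.7 199. ]]
mtab [ 0.638  -0.0011  0.125 ] [[272.  204.7]] [[250.6 191.3]]
spost [0.6297 0.1397 0.125 ] [[211.  209.3]] [[277.8 164.8]]
stab [0.6319 0.1028 0.125 ] [[227.  208.1]] [[271.  171.4]]
hinge [0.5816 0.1729 0.095 ] [[198.3 230.9]] [[269.5 163. ]]
pull [0.5881 0.0631 0.137 ] [[244.4 226.6]] [[249.1 169.3]]
[[ 0.269  0.    -0.963]
 [ 0.963  0.     0.269]
 [ 0.    -1.    -0.   ]]
```

```bash
python3 -m creep '[[0,0,0,-0.166,0.085],[0,0,0,-0.166,0.085],[-0.036,0,-0.029,0,0.085],[-0.036,0,-0.029,0,0.085],[-0.036,0,-0.029,0,0.085],[-0.036,0,-0.029,0,0.085],[-0.036,0,-0.029,0,0.085],[-0.036,0,-0.029,0,0.085],[-0.036,0,-0.029,0,0.085],[-0.036,0,-0.029,0,0.085]]' 20
```

```text
time: 2.65
tool_pos: [0.3977, 0.2547, 0.2315]
tool_rot: [-1.571, -0.0, 1.63]
force: [-0.2, -0.1, 0.1]
finger_gap: 0.0852
```

```bash
python3 -m creep '[[-0.036,0,-0.029,0,0.085],[-0.036,0,-0.029,0,0.085],[-0.036,0,-0.029,0,0.085],[-0.036,0,-0.029,0,0.085],[-0.036,0,-0.029,0,0.085],[-0.036,0,-0.029,0,0.085],[-0.036,0,-0.029,0,0.085],[-0.036,0,-0.029,0,0.085],[0,0,0,0,0.085]]' 20; python3 - <<'E'
from h import *
s=state();print(s["time"],s["q"],s["tool_pos"],s["tool_rot"],s["force"])
p=snapshot("wrist"); cv2.imwrite("pics/w1.png",p["pixels"])
x=np.load("x.npy");x[1]=.078;np.save("x.npy",x)
im=p["pixels"].copy()
for P in [[-.07,-.114,.135],[-.07,-.077,.135],[-.07,.064,.135],[-.07,.027,.135],[-.116,-.01,.155]]:
    u=proj(p,ch(x,P))[0];print(u)
    cv2.drawMarker(im,tuple(int(v) for v in u),(0,0,255),0,8)
cv2.imwrite("pics/w1m.png",im)
for q in ["main_tab","main_post","safety_post","safety_tab","pull"]:print(q,[(np.round(d["xyz"],4),round(d["score"],2)) for d in search_frame("wrist",q)[:2]])
E
```

```text
time: 3.78
tool_pos: [0.6467, -0.0203, 0.2295]
tool_rot: [-1.569, 0.0, 1.627]
force: [0.3, 0.7, 0.5]
finger_gap: 0.0852
3.775 [-3.12302339e-02  3.34379705e-01  4.62224772e-01  1.70052362e+00
 -3.14177067e-04 -8.75107553e-02] [ 0.64670686 -0.02029296  0.22948402] [-1.56889384e+00  1.48469372e-04  1.62707729e+00] [0.27461534 0.65772733 0.48252574]
[235.34682115 182.61214391]
[285.90447056 182.45070538]
[478.65710069 181.8352159 ]
[428.0632808  181.99676993]
[394.93138816 121.1421068 ]
main_tab [(array([ 0.619 , -0.0017,  0.1057]), 0.64), (array([0.5844, 0.058 , 0.1503]), 0.22)]
main_post [(array([ 0.6371, -0.0351,  0.109 ]), 0.95)]
safety_post []
safety_tab [(array([0.6146, 0.1015, 0.1088]), 0.78)]
pull [(array([0.583 , 0.059 , 0.1469]), 0.85)]
```

View pics/w1m.png

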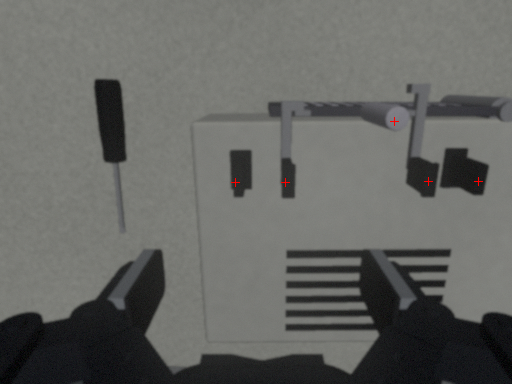

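```bash
python3 -m creep '[[0,0.03,0.008,0,0.085],[0,0.03,0,0,0.085],[0,0.03,0,0,0.07],[0,0.02,0,0,0.06],[0,0.013,0,0,0.056],[0,0,0,0,0.056]]' 20; python3 - <<'E'
from h import *
p=snapshot("wrist"); cv2.imwrite("pics/w2.png",p["pixels"])
p=snapshot("scene"); cv2.imwrite("pics/s2.png",cv2.resize(p["pixels"][145:275,215:365],None,fx=4.5,fy=4.5))
print(state()["force"])
E
```

```text
time: 4.82
tool_pos: [0.637, -0.0179, 0.1079]
tool_rot: [-1.57, -0.0, 1.631]
force: [0.9, -0.4, -0.5]
finger_gap: 0.0559
[0.17443117 0.06412046 0.50131392]
```

View pics/w2.png

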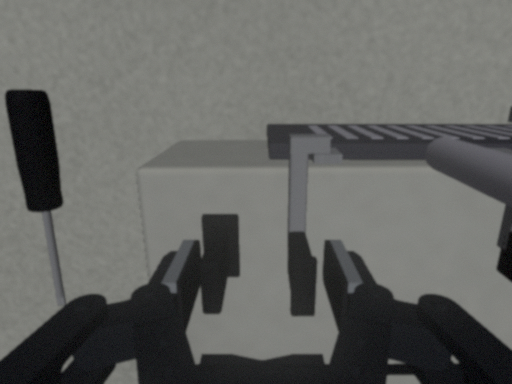

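View pics/s2.png

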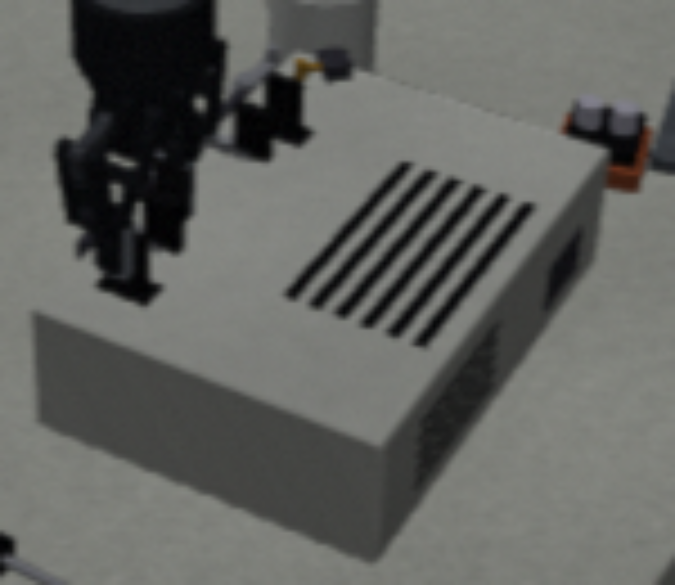

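```bash
python3 -m creep '[[-0.002,0,0,0,0.055],[0,0,0,0,0.046],[0,0,0,0,0.04],[0,0,0,0,0.036],[0,0,0,0,0.031],[0,0,0,0,0.031],[0,0,0,0,0.031],[0,0,0,0,0.031]]' 20; python3 - <<'E'
from h import *
p=snapshot("wrist"); cv2.imwrite("pics/w3.png",p["pixels"])
print(state()["force"])
E
```

```text
time: 5.92
tool_pos: [0.6384, -0.0259, 0.1102]
tool_rot: [-1.573, 0.01, 1.626]
force: [-1.0, -26.4, 8.5]
finger_gap: 0.0328
[ -0.62736105 -26.11982521   7.50055052]
```

View pics/w3.png

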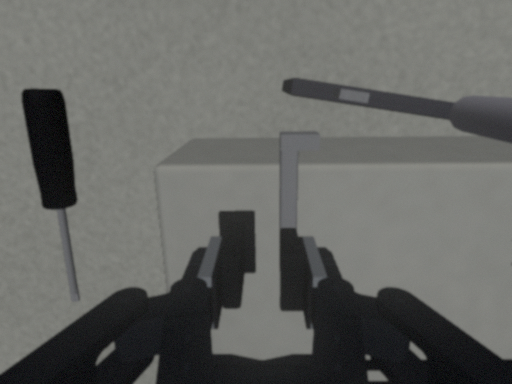

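```bash
python3 -m creep '[[0,0,0,0,0.045],[0,0,0,0,0.06],[0,0,0,0,0.075],[0,-0.03,0,0,0.085],[0,-0.03,0,0,0.085],[0.04,0,0,0,0.085],[0.04,0,0,0,0.085],[0.04,0,0,0,0.085],[0.021,0,0,0,0.085],[0,0,0,0,0.085]]' 20; python3 - <<'E'
from h import *
p=snapshot("wrist"); cv2.imwrite("pics/w4.png",p["pixels"])
print(state()["force"],state()["tool_pos"])
E
```

```text
time: 7.22
tool_pos: [0.6291, 0.1216, 0.1681]
tool_rot: [-1.571, 0.0, 1.632]
force: [-0.2, -0.0, 0.3]
finger_gap: 0.0851
[0.65011034 0.56698483 0.29639053] [0.62923407 0.12049205 0.16817623]
```

View pics/w4.png

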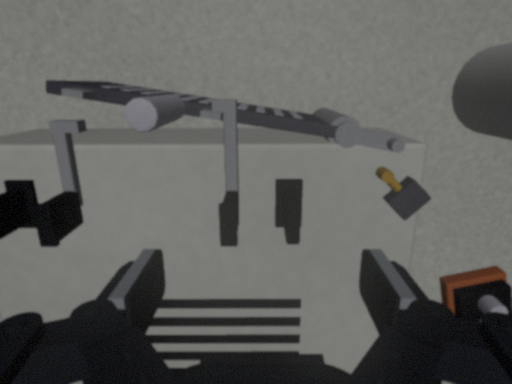

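```bash
python3 -m creep '[[0.003,0.02,-0.001,0,0.07],[0,0.02,0,0,0.06],[0,0.021,0,0,0.058],[0,0,0,0,0.057],[0,0,0,0,0.05],[0,0,0,0,0.044],[0,0,0,0,0.038],[0,0,0,0,0.031],[0,0,0,0,0.031],[0,0,0,0,0.031]]' 20; python3 - <<'E'
from h import *
p=snapshot("wrist"); cv2.imwrite("pics/w5.png",p["pixels"])
print(state()["force"])
E
```

```text
time: 8.52
tool_pos: [0.6305, 0.1269, 0.1095]
tool_rot: [-1.574, -0.006, 1.633]
force: [-1.8, 15.8, 8.3]
finger_gap: 0.0323
[-2.22319498 15.33348032  7.91836034]
```

View pics/w5.png

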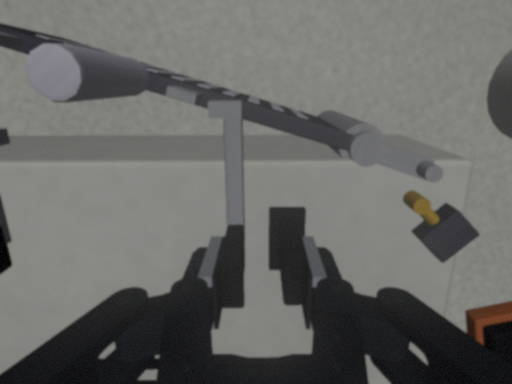

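```bash
python3 -m creep '[[0,0,0,0,0.045],[0,0,0,0,0.06],[0,0,0,0,0.075],[0,-0.03,0,0,0.085],[0,-0.05,0,0,0.085],[0,-0.01,0.04,0,0.085],[-0.05,0,0.04,0,0.085],[0,0,0,0,0.085]]' 20; python3 - <<'E'
from h import *
from scipy.optimize import least_squares
for n in("scene","top","wrist"):
    p=snapshot(n); im=p["pixels"].copy()
    print([(np.round(d["xyz"],4),round(d["score"],2)) for d in search_frame(n,"pull")[:2]],[(np.round(d["xyz"],4),round(d["score"],2)) for d in search_frame(n,"pull_grip")[:2]])
    x=np.load("x.npy"); x[1]=.0795; np.save("x.npy",x)
    for th in(.32,.37,.42):
        for z in(.095,.155):
            u=proj(p,ch(x,[-.116-.11*np.sin(th),.1-.11*np.cos(th),z]))[0]
            print(n,th,z,u); cv2.drawMarker(im,tuple(int(round(v)) for v in u),(0,0,255),0,5)
    if n=="scene": im=cv2.resize(im[145:275,215:365],None,fx=4.5,fy=4.5)
    if n=="top": im=cv2.resize(im[120:270,160:320],None,fx=4,fy=4)
    cv2.imwrite(f"pics/{n}6.png",im)
s=state();print(s["time"],s["tool_pos"],s["tool_rot"],s["q"])
E
```

```text
time: 9.57
tool_pos: [0.5521, 0.068, 0.1979]
tool_rot: [-1.571, 0.0, 1.628]
force: [0.7, 0.2, 0.1]
finger_gap: 0.085
[(array([0.5532, 0.064 , 0.1324]), 0.43)] [(array([0.5521, 0.0632, 0.1309]), 0.49)]
scene 0.32 0.095 [239.41470363 177.41181554]
scene 0.32 0.155 [238.97795241 158.950547  ]
scene 0.37 0.095 [238.19320585 176.51333361]
scene 0.37 0.155 [237.72321281 158.07645841]
scene 0.42 0.095 [237.05929917 175.58465448]
scene 0.42 0.155 [236.55875813 157.17317469]
[(array([0.5399, 0.34  , 0.0391]), 0.4)] []
top 0.32 0.095 [243.63928357 242.24548286]
top 0.32 0.155 [243.01836215 242.29928098]
top 0.37 0.095 [243.00768816 244.5206737 ]
top 0.37 0.155 [242.33793985 244.74818586]
top 0.42 0.095 [242.263196   246.76595221]
top 0.42 0.155 [241.53590384 247.16523605]
[(array([0.5429, 0.0668, 0.1511]), 0.8), (array([0.5499, 0.0765, 0.0877]), 0.49)] [(array([0.5408, 0.0662, 0.1551]), 0.83)]
wrist 0.32 0.095 [255.87028493 187.31161144]
wrist 0.32 0.155 [254.23169388 217.02674495]
wrist 0.37 0.095 [258.30456712 180.74351819]
wrist 0.37 0.155 [257.36187796 208.7781414 ]
wrist 0.42 0.095 [261.11060213 174.22417963]
wrist 0.42 0.155 [260.98384305 200.56219399]
10.025 [0.55436794 0.07051233 0.19693132] [-1.57026900e+00  8.02922725e-06  1.63061134e+00] [1.26500916e-01 9.83272454e-02 1.21594983e-01 1.59459075e+00
 2.71275890e-05 6.66858999e-02]
```

View pics/scene6.png

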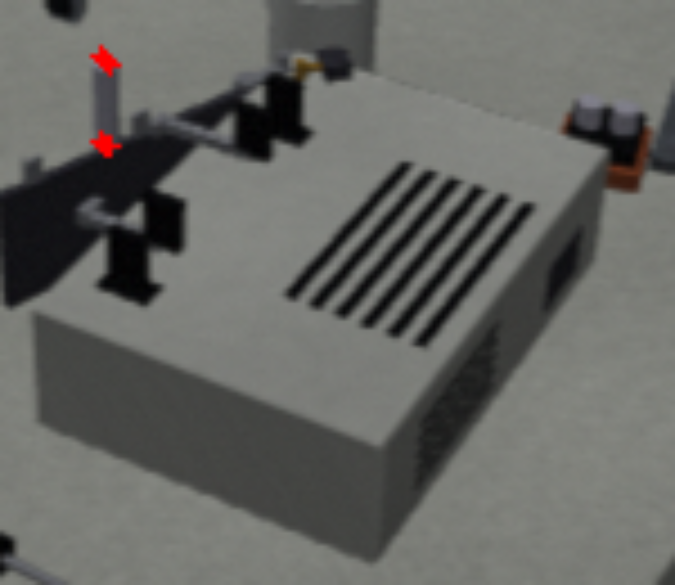

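View pics/top6.png

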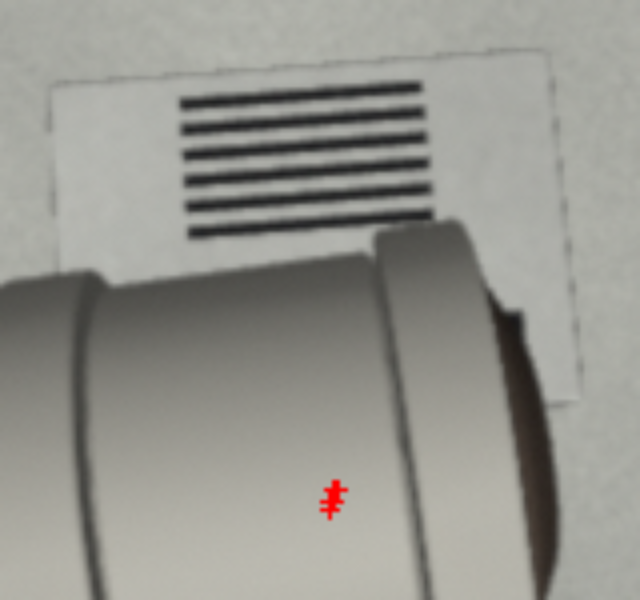

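View pics/wrist6.png

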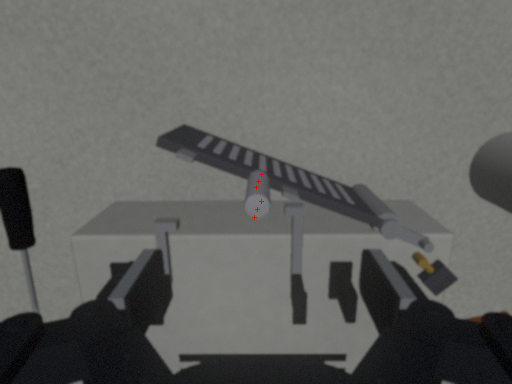

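```bash
python3 -m creep '[[0,0,0,-0.171,0.085],[0,0,0,-0.171,0.085],[0,0,0,-0.171,0.085],[0,0,0,-0.171,0.085],[0,0,0,-0.171,0.085],[0,0,0,-0.171,0.085],[0,0,0,-0.174,0.085],[0.0055,0,0.0055,0,0.085],[0,0,0,0,0.07]]' 20; python3 - <<'E'
from h import *
p=snapshot("wrist"); cv2.imwrite("pics/w7.png",p["pixels"])
print(state()["tool_pos"],state()["tool_rot"],[(np.round(d["xyz"],4),round(d["score"],2)) for d in search_frame("wrist","pull")[:2]])
x=np.load("x.npy");
for th in(.34,.38,.42):
        for z in(.095,.155): print(th,z,proj(p,ch(x,[-.116-.11*np.sin(th),.1-.11*np.cos(th),z]))[0])
s=state()["tool_pos"]; print("tcp below",proj(p,[s[0],s[1],.155]))
E
```

```text
time: 11.15
tool_pos: [0.5467, 0.0664, 0.1974]
tool_rot: [-1.571, -0.0, 2.826]
force: [0.1, -0.5, -0.6]
finger_gap: 0.0706
[0.54694584 0.06647707 0.1973895 ] [-1.57086466e+00  1.40746054e-04  2.82682989e+00] [(array([0.5436, 0.0616, 0.1468]), 0.89)]
0.34 0.095 [256.08450764 190.91994724]
0.34 0.155 [254.46774658 221.53650674]
0.38 0.095 [261.85677122 190.83774313]
0.38 0.155 [261.89622107 221.43363743]
0.42 0.095 [267.62751918 190.97565385]
0.42 0.155 [269.3226171  221.60602115]
tcp below [[260.85357822 219.10716096]]
```

View pics/w7.png

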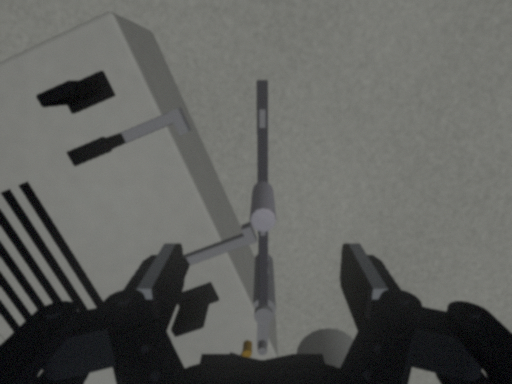

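```bash
python3 -m creep '[[0,0.03,0,0,0.06],[0,0.03,0,0,0.05],[0,0.019,0,0,0.04],[0,0,0,0,0.03],[0,0,0,0,0.015],[0,0,0,0,0.008],[0,0,0,0,0.008],[0,0,0,0,0.008]]' 40; python3 - <<'E'
from h import *
p=snapshot("wrist"); cv2.imwrite("pics/w8.png",p["pixels"])
s=state(); print(s["force"],s["tool_pos"],s["tool_rot"],s["finger_gap"])
x=np.load("x.npy");h=ch(x,[-.116,.1,0])[0]
d=s["tool_pos"]-h; print("hinge",h,"r",np.hypot(*d[:2]),"theta",x[2]+3*np.pi/2-np.arctan2(d[1],d[0])-2*np.pi)
E
```

```text
time: 12.25
tool_pos: [0.5476, 0.0666, 0.1194]
tool_rot: [-1.572, 0.002, 2.83]
force: [0.5, -1.0, 7.1]
finger_gap: 0.015
[ 0.02256709 -0.44657791  5.75581916] [0.54763524 0.06653318 0.11934847] [-1.57149238e+00  1.64741930e-03  2.82992618e+00] 0.014842968041261022
hinge [0.58164671 0.17247627 0.        ] r 0.11126868299006219 theta 0.36972151170644274
```

View pics/w8.png

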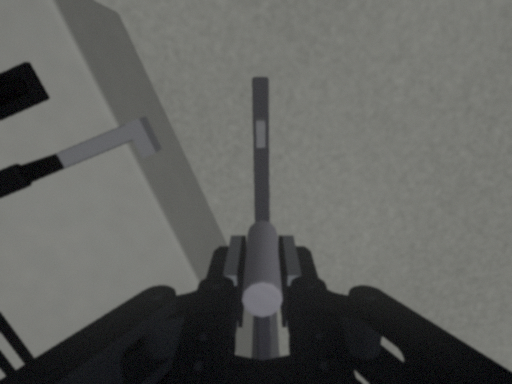

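```bash
python3 -m creep '[[0.0088,0,-0.0004,0.08,0.008],[0.0088,0,-0.0004,0.08,0.008],[0.0088,0,-0.0003,0.08,0.008],[0,0,0,0,0.008]]' 50; cat > chk.py <<'E'
from h import *
s=state(); print(s["time"],s["force"].round(1),s["tool_pos"].round(4),s["tool_rot"].round(3),s["finger_gap"],s["q"].round(2))
x=np.load("x.npy");h=ch(x,[-.116,.1,0])[0]
d=s["tool_pos"]-h; print("r",np.hypot(*d[:2]),"theta",(x[2]+3*np.pi/2-np.arctan2(d[1],d[0]))%(2*np.pi),"theta from yaw",(np.pi+x[2]-s["tool_rot"][2]))
E
python3 chk.py
```

```text
time: 12.8
tool_pos: [0.5236, 0.0772, 0.1194]
tool_rot: [-1.571, 0.002, 2.59]
force: [1.3, -6.0, 6.3]
finger_gap: 0.0145
12.8 [ 1.3 -6.   6.3] [0.5236 0.0772 0.1194] [-1.571e+00  2.000e-03  2.590e+00] 0.014535620482970043 [ 0.15  0.02 -0.11  1.44 -0.   -0.87]
r 0.11158317945810442 theta 0.605834697491173 theta from yaw 0.610582799304523
```

```bash
python3 -m creep '[[0.0088,0,-0.0004,0.08,0.008],[0.0088,0,-0.0004,0.08,0.008],[0.0088,0,-0.0003,0.08,0.008],[0.0088,0,-0.0004,0.08,0.008],[0.0088,0,-0.0004,0.08,0.008],[0.0088,0,-0.0004,0.08,0.008],[0,0,0,0,0.008]]' 50; python3 chk.py
```

```text
time: 13.68
tool_pos: [0.4859, 0.1145, 0.1193]
tool_rot: [-1.57, 0.001, 2.11]
force: [-6.4, -6.5, 11.2]
finger_gap: 0.0148
13.675 [-6.4 -6.5 11.2] [0.4859 0.1145 0.1193] [-1.57e+00  1.00e-03  2.11e+00] 0.014815310052199843 [ 0.23 -0.05 -0.18  1.44 -0.   -0.31]
r 0.11194777173110104 theta 1.0850985783657565 theta from yaw 1.090195045646427
```

```bash
python3 -m creep '[[0.0088,-0.0005,0.0006,0.08,0.008],[0.0088,-0.0005,0.0006,0.08,0.008],[0.0088,0,-0.0004,0.08,0.008],[0.0088,0,-0.0004,0.08,0.008],[0,0,0,0,0.008]]' 50; python3 chk.py
```

```text
time: 14.3
tool_pos: [0.4725, 0.1468, 0.1194]
tool_rot: [-1.572, 0.001, 1.792]
force: [4.6, -2.0, -0.2]
finger_gap: 0.0151
14.3 [ 4.6 -2.  -0.2] [0.4725 0.1468 0.1194] [-1.572e+00  1.000e-03  1.792e+00] 0.015145215751726868 [ 0.3  -0.06 -0.19  1.44 -0.    0.08]
r 0.11211019072439497 theta 1.3985171157006286 theta from yaw 1.4085058256648386
```

Good; about 0.165 rad left.

```bash
python3 -m creep '[[0.0093,0,-0.0007,0.083,0.008],[0.0093,0,-0.0007,0.083,0.008],[0,0,0,0,0.008],[0,0,0,0,0.008],[0,0,0,0,0.008],[0,0,0,0,0.008]]' 50; python3 chk.py; python3 - <<'E'
from h import *
x=np.load("x.npy")
for n in("scene","wrist","top"):
    p=snapshot(n); im=p["pixels"].copy()
    if n=="scene":
        for th in(1.47,1.57,1.67):
            for r,z in((.19,.09),(.11,.155)):
                u=proj(p,ch(x,[-.116-r*np.sin(th),.1-r*np.cos(th),z]))[0]; print(th,r,u)
        im=cv2.resize(im[100:275,165:365],None,fx=4,fy=4)[:600]
    cv2.imwrite(f"pics/{n}9.png",im)
E
```

```text
time: 15.05
tool_pos: [0.4698, 0.1647, 0.1194]
tool_rot: [-1.57, 0.0, 1.626]
force: [-3.9, -4.1, 3.9]
finger_gap: 0.0147
15.05 [-3.9 -4.1  3.9] [0.4698 0.1647 0.1194] [-1.57   0.     1.626] 0.01471091166204868 [ 0.34 -0.05 -0.18  1.44 -0.    0.28]
r 0.11207811112103755 theta 1.5603602874731886 theta from yaw 1.5743636666398584
1.47 0.19 [211.50233673 149.36994731]
1.47 0.11 [234.66276695 136.35474113]
1.57 0.19 [214.89140561 146.45415499]
1.57 0.11 [236.59468334 134.65299992]
1.67 0.19 [218.7295008  143.76027641]
1.67 0.11 [238.8243462  133.06960513]
```

View pics/scene9.png

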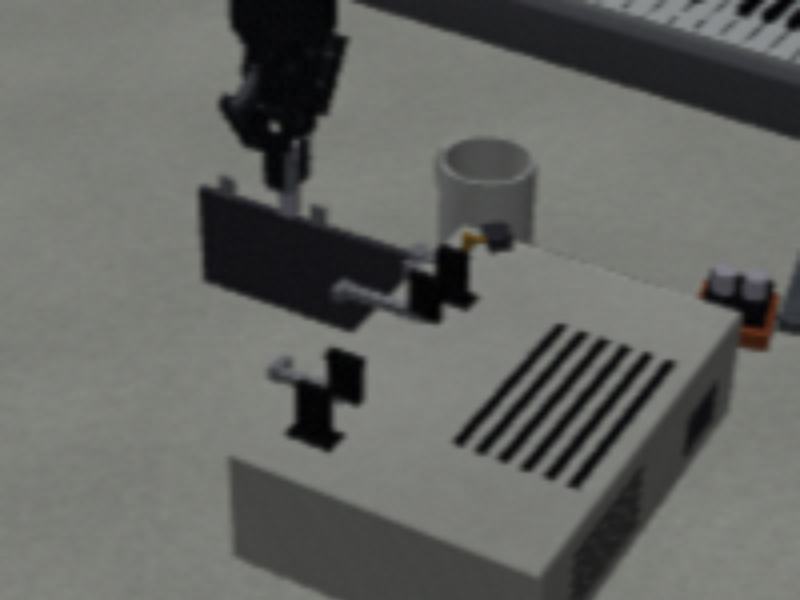

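View pics/wrist9.png

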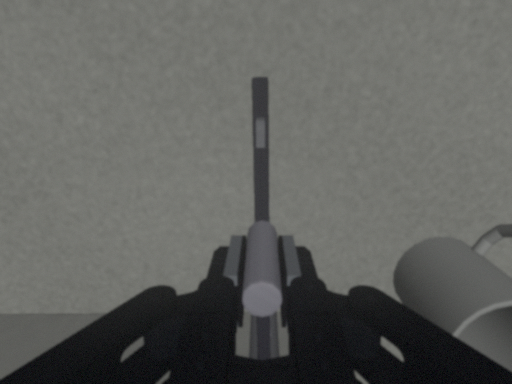

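View pics/top9.png

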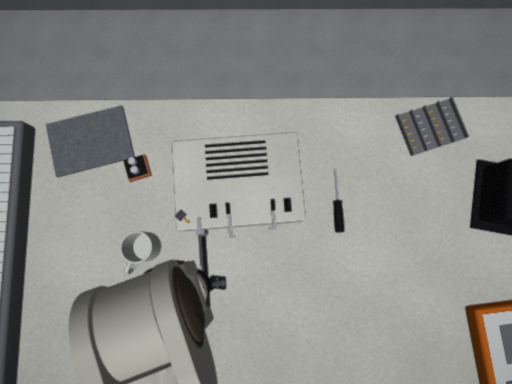

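```bash
python3 -c "
from workcell import *
print(finish_job())"; python3 chk.py
```

```text
the job is handed in; nothing more can be done
None
the job is handed in; nothing more can be done
```

The gate is open and held square to the chassis front by the pull, and the job is handed in at about 15 s of the 48 s allowed.

I squeezed the main catch until the gate popped ajar. I then squeezed the safety catch until it popped free to about 0.37 rad. After that I gripped the pull from above and swung the gate out past the detent with the gripper turning along.

**Last checks before hand-in:**
- **Gate angle:** 1.56 rad from the tool's position and 1.57 rad from its yaw. In the scene picture the gate's free end sits where 1.57 rad predicts.
- **Grip:** the pull was between the pads at 14.7 mm opening, with the grip set to 50 N and about 7 N on the wrist.
- **Bystanders:** the mug, screwdriver and copper block looked unmoved in the top picture.

**Small disagreements:**
- The measured distance from hinge to pull was 112 mm against the nominal 110 mm. I put this down to about 2 mm of calibration error and corrected the radial offset partway through the swing.
- The finger opening read about 1 mm less than the pull's 16 mm.
- Squeezing the main catch put about 27 N on the wrist, mostly sideways, well below the 120 N limit.

I could not check the state after hand-in because the interface closes then.

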